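# Load the label reel's axle into the dispenser

### The arm

A 6-joint arm with a two-finger parallel gripper is mounted at the origin on a cart in front of the work surface, level with it; the furniture and walls round the work are solid. World frame = base frame: x ahead of the robot, y to its left, z up, the work surface at z = 0. Lengths are in m, angles in rad, forces in N, time in s.
With the tool pointing down it reaches from about 0.35 to 0.85 m from the base axis. Payload 8.1 kg.
Tool frame: the origin (TCP) lies at the very end of the fingers, on their centre line; the grasp point (between the pads) lies 19 mm behind it; z points along the fingers, y is the line along which they close (so a half turn about z gives the same grasp; the last joint's range is limited). The gripper opens to 85 mm and grips with 20 to 120 N. Pads are 22 mm wide; open, the fingers measure 114 mm over their backs; the gripper's body (76 mm by 85 mm) begins 54 mm behind the grasp point. The pads swing forward as they close: fully open they stand 13 mm farther back than shut.
Start: joints at [1.023, 0.13, 1.488, -0, 1.523, -0.085], TCP at [0.268, 0.537, 0.231] pointing down, gripper open.
Joint ranges: [-2.96, 2.96], [-0.89, 2.26], [0.02, 2.5], [-1.34, 4.48], [0, 2.73], [-2.66, 2.66]. Speed limits (rad/s): [2.39, 2.39, 2.79, 3.14, 3.14, 3.14].

### API

Orientations are given as a 3x3 rotation matrix whose columns are the frame's x, y, z axes.
In Python, from rig import robot, imaging, finish_job gives the robot as it stands.
- The arm moves only by the shell command python3 -m crank 'ROWS'. ROWS is JSON, a list of rows, each a list of 7 numbers: the closure, from -1 (fully open) to 1 (shut), then the shift along the tool's x, y, z in mm, then the turn, a rotation vector about the tool's x, y, z in rad. A call has 1 to 10 rows; each row is the pose to reach, as a shift and turn from the pose commanded when the call began, along the tool's axes at that moment; what a row does not reach only later rows make up. A row lasts 1/8 s, in which the tool goes at most 62.5 mm and 10.7 degrees, less where a joint would pass 70% of its speed; a pose out of reach is approached as far as the arm can. A call with a gripper value outside its range is refused whole. The fingers move at their own pace and stop on an object; the grip force is fixed at half the most. Time passes only in rows, so rows that repeat a pose let the fingers close. It gives the time, the measured TCP pose, the force, the opening and the grip force at its end, in the units of the state.
- robot.read_state(): the state, without advancing time (a new reading comes with each control period).
- imaging.grab_frame(name): name is "scene" or "side" or "wrist"; returns a dict with "frame" (384x512x3 uint8, blue, green, red), "camera_matrix" (3x3 intrinsics, pixels), "dist" ([k1, k2, p1, p2, k3] as OpenCV has them; the pictures are not rectified), "R" (3x3) and "t" (3): a world point X has camera coordinates R X + t. Camera axes: x right, y down, z forward; pixel columns grow to the right and rows downward; lengths in m; the calibration is good to about 2 mm. A picture is of the moment at which its call begins. There is no depth.
- finish_job(): hands the job in; it is judged then, once.
The state is a dict: "time": time; "joints": joint angles; "joint_vel": joint speeds; "tau": joint torques, N m; "ee_pos": TCP position; "tcp_rot": TCP orientation; "force": force on the tool from outside, world axes, zero at the start; "wrist_torque": the same for the moment, N m; "width": finger opening in m; "grip_force": force on a finger pad.
Only numpy, scipy, OpenCV 4.12 (cv2) and the standard library are available. Lean on these libraries where they do the work, as an engineer would, in place of code of your own. Each camera call takes 0.05 s, during which the arm holds its last target. There are 200 camera calls.

### The job

Take the reel of neck labels with its steel axle off the wooden stand and load it in the metal label dispenser: bring the axle down into the open slots of both cheeks and press it gently past the sprung catches until both ends are fully home and level on the slot bottoms. Do not force it (the cheeks may be a little further forward or back than you expect, so feel for the slots), leave the stoppers, the cork and the ramekin where they are, and let go with the reel about midway between the cheeks.

Things in the scene. Friction and masses are not known exactly. Their poses are not given: they have to be found in the camera images.
- spindle_mid (a point): Middle of the axle and reel (one rigid thing, about 0.18 kg): plain steel axle 10 mm thick, 164 mm long, along this frame's y; on its middle a cream label reel, 68 mm in diameter, 35 mm wide along y. Grip the reel's two flat side faces from above, fingers closing along y; above the axle each face is free for 29 mm. x and z may be turned about the axle by any amount.
- axle_end_a (a point): point on the axle's centre line 66 mm to +y of spindle_mid, in the part that lies in a cheek's slot when loaded (the axle's tip is 16 mm further out).
- axle_end_b (a point): the same at the other end, 66 mm to -y of spindle_mid.
- reel_stand: low dark wooden stand, 100x156x50 mm, fixed. Origin at the centre of its underside on the worktop, z up. Two open V notches, 66 mm either side along its y axis, carry the axle level with its centre 45 mm above the worktop; 120 mm are free between the uprights.
- dispenser: metal label dispenser, fixed: dark steel base plate 130x156x8 mm with a low tear bar at its -x edge (31 mm high). Origin at the centre of its underside on the worktop, z up. On it stands a carriage with two upright aluminium cheeks, 8 mm thick (y), 68 mm long (x), centred 66 mm either side of the origin along y, 124 mm free between them.
- cheeks_mid (a point): point of the dispenser's base frame (same axes) level with the flat tops of the cheeks, 73 mm above the worktop, midway between them. The carriage is clamped up to 12 mm to +x or -x of it: this offset, the same for both cheeks, is NOT measured and must be felt for or seen. Each cheek has in its middle an upright slot, open at the top, 14 mm wide in x. An axle lying on the tops has its centre at 78 mm.
- seat_mid (a point): point 28 mm below cheeks_mid, 45 mm above the worktop: height of the axle's centre when home on the slots' flat bottoms (x uncertain likewise). In each slot, 8.5 mm above this, a sprung brass roller 10 mm thick stands 6.5 mm out of the +x wall: the axle meets it about 15 mm above its home height, must be pressed past (3 to 8 N per end along the -x wall, more if held to +x), then is free down to the bottom.
- stopper_wood: turned wooden bottle stopper with a cork shank, 34x34x37 mm; origin at the centre of its underside. Bystander: leave it alone.
- stopper_brass: brass bottle stopper with a cork shank, 42x42x38 mm; origin at the centre of its underside. Bystander: leave it alone.
- cork_1: wine cork standing on end, 24x24x44 mm; origin at the centre of its underside. Bystander: leave it alone.
- cracker_ramekin: small white ramekin with crackers, 69x69x39 mm; origin at the centre of its underside. Bystander: leave it alone.

How it is judged:
By the outcome, as a careful person would: the job done as asked, in the order asked, and still so for the second after the job is handed in, with the robot touching nothing.
It also fails if it takes over 64 s, if anything falls off the work surface, if the arm or the gripper's body presses on something with over 40 N, if the wrist force passes 120 N, or if a joint passes its speed limit or range.

## Working session

There is one attempt and no reset: what is moved stays moved. The work goes in short steps, Python scripts to look and compute and a shell command to move; the robot and the scene stay as the last step left them, time stands still between calls to the robot, and variables do not carry over. Pictures are saved under pics/ and viewed, at most 10 in all, crops included, and the job is handed in when it is done.

```bash
mkdir -p pics; python3 - <<'E'
from rig import robot, imaging
import cv2,numpy as np
for n in("scene","side"):
    f=imaging.grab_frame(n); cv2.imwrite(f"pics/{n}0.png",f["frame"])
    print(n,np.round(f["camera_matrix"],1).tolist(),f["dist"],np.round(f["R"],3).tolist(),np.round(f["t"],3))
s=robot.read_state();print(s)
E
```

```text
scene [[405.8, 0.0, 262.9], [0.0, 405.8, 189.8], [0.0, 0.0, 1.0]] [-0.1289435  0.         0.         0.         0.       ] [[0.449, -0.893, 0.022], [-0.56, -0.3, -0.772], [0.697, 0.334, -0.635]] [-0.215  0.342  0.636]
side [[469.8, 0.0, 251.9], [0.0, 469.8, 195.8], [0.0, 0.0, 1.0]] [-0.01008574  0.          0.          0.          0.        ] [[0.963, 0.27, 0.012], [0.173, -0.579, -0.797], [-0.208, 0.769, -0.604]] [-0.488 -0.038  1.281]
{'time': 0.1, 'joints': array([ 1.02258136e+00,  1.31090333e-01,  1.48920173e+00,  1.10855729e-05,
        1.52303214e+00, -8.54102225e-02]), 'joint_vel': array([ 0.00126589, -0.00440056, -0.00057097, -0.00143335,  0.00082725,
       -0.0007151 ]), 'tau': array([ 7.59327959e-04, -5.70956111e+01, -5.01939440e+01, -2.19888179e-04,
        8.17011780e-03,  5.70049360e-05]), 'ee_pos': array([0.26758595, 0.53644648, 0.23032933]), 'tcp_rot': array([[-8.94803502e-01,  4.46459249e-01, -9.11872037e-04],
       [ 4.46460152e-01,  8.94802306e-01, -1.47202991e-03],
       [ 1.58743832e-04, -1.72429205e-03, -9.99998501e-01]]), 'force': array([-0.52330496, -0.1929987 ,  0.09045514]), 'wrist_torque': array([-0.0128947 , -0.03347494,  0.01211372]), 'grip_force': 0.0, 'width': 0.08526768063817888}
```

View pics/scene0.png

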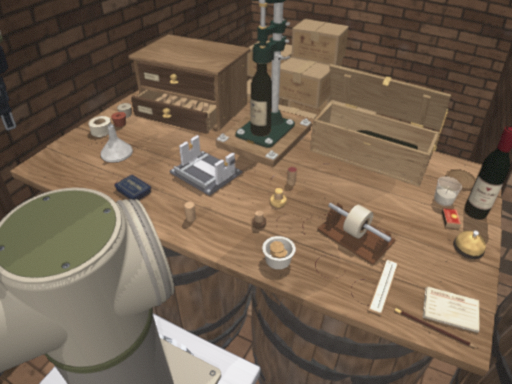

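View pics/side0.png

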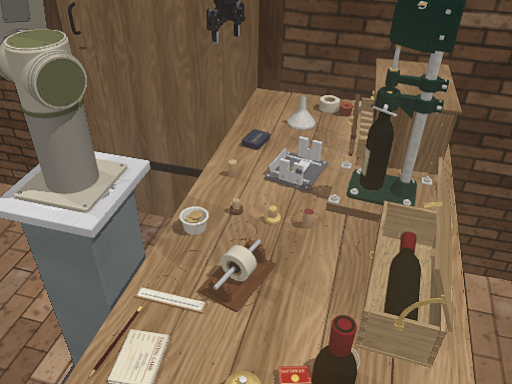

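The scene view shows the reel at about (357,220) on its stand and the dispenser at about (206,170). In the side view they are at about (239,263) and (296,166). I'll enlarge both views to get exact pixels.

```bash
python3 - <<'E'
import cv2,numpy as np
a=cv2.imread("pics/scene0.png");b=cv2.imread("pics/side0.png")
c=lambda im,x,y,w,h,s:cv2.resize(im[y:y+h,x:x+w],None,fx=s,fy=s,interpolation=cv2.INTER_CUBIC)
t=np.hstack([c(a,310,190,100,75,4),c(b,190,230,100,75,4)])
u=np.hstack([c(a,160,125,100,75,4),c(b,250,125,100,75,4)])
cv2.imwrite("pics/z0.png",np.vstack([t,u]))
E
```

```text
(no output)
```

View pics/z0.png

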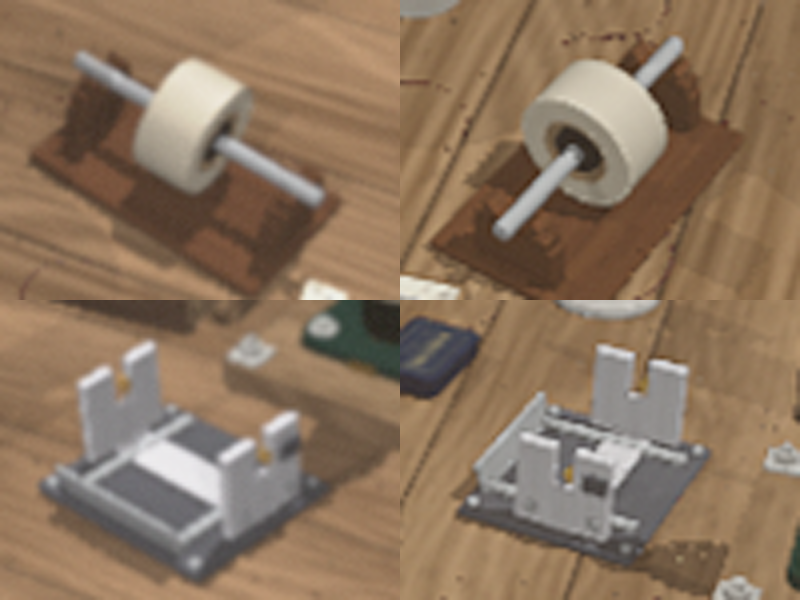

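The axle tips are at about scene (330,205) and (390,239), side (259,241) and (216,287). The rollers sit on the wall away from the tear bar. The slot mouths and base corners can be read from the same crop, so I'll triangulate them.

```bash
cat > h.py <<'E'
import numpy as np,cv2
from rig import robot,imaging
def cam(n):
    f=imaging.grab_frame(n);return f
def ray(f,p):
    u=cv2.undistortPoints(np.array([[p]],float),np.array(f["camera_matrix"]),np.array(f["dist"]))[0,0]
    R=np.array(f["R"]);return -R.T@np.array(f["t"]),R.T@np.array([u[0],u[1],1])
def onz(f,p,z):
    o,d=ray(f,p);return o+d*(z-o[2])/d[2]
def tri(L):
    A=0;b=0
    for f,p in L:
        o,d=ray(f,p);d=d/np.linalg.norm(d);P=np.eye(3)-np.outer(d,d);A=A+P;b=b+P@o
    return np.linalg.solve(A,b)
E
python3 - <<'E'
from h import *
s,d=cam("scene"),cam("side")
S1=lambda x,y:(310-.375+x/4,190-.375+y/4)
D1=lambda x,y:(190-.375+(x-400)/4,230-.375+y/4)
S2=lambda x,y:(160-.375+x/4,125-.375+(y-300)/4)
D2=lambda x,y:(250-.375+(x-400)/4,125-.375+(y-300)/4)
def rep(n,a,b,z):
    r=[onz(s,a,z),onz(d,b,z),tri([(s,a),(d,b)])];print(n,[np.round(v*1000,1).tolist() for v in r]);return r[2]
a=rep("tipA",S1(80,60),D1(677,45),.045);b=rep("tipB",S1(320,196),D1(503,230),.045)
print(a/2+b/2,np.linalg.norm(a-b),np.degrees(np.arctan2(*(a-b)[:2])))
a=rep("slotA",S2(119,361),D2(641,356),.073);b=rep("slotB",S2(260,434),D2(564,447),.073)
print(a/2+b/2,np.linalg.norm(a-b),np.degrees(np.arctan2(*(a-b)[:2])))
for n,p,q in(("-x+y",(40,487),(555,408)),):pass
C=[("-x+y",(42,487),(458,512)),("c2",(200,580),(628,558)),("c3",(328,487),(708,450)),("c4",(172,405),(555,408))]
for n,p,q in C: print(n,np.round(onz(s,S2(*p),.008)*1000,1),np.round(onz(d,D2(*q),.008)*1000,1))
E
```

```text
tipA [[558.8, -134.7, 45.0], [559.5, -131.7, 45.0], [559.4, -133.8, 45.6]]
tipB [[514.6, -289.5, 45.0], [511.8, -285.7, 45.0], [512.5, -288.9, 47.7]]
[ 0.53595062 -0.21138356  0.04662766] 0.162058208563543 16.84123866274778
slotA [[599.9, 287.8, 73.0], [595.5, 293.6, 73.0], [596.3, 285.3, 76.8]]
slotB [[570.8, 157.9, 73.0], [567.5, 161.1, 73.0], [568.1, 156.4, 75.6]]
[0.58220688 0.22082158 0.07621681] 0.1319499423889442 12.331531191139662
-x+y [525.1 306.7   8. ] [497.5 158.9   8. ]
c2 [493.  158.5   8. ] [619.7 139.6   8. ]
c3 [617.4 134.7   8. ] [651.6 286.8   8. ]
c4 [650.8 283.3   8. ] [533.1 311.    8. ]
```

```bash
cat >> h.py <<'E'
def go(x,y,z,yawdeg):
    "shift (mm) and rotvec in tool axes to TCP x,y,z (m), tool down, tool y at yawdeg from world y toward +x"
    from scipy.spatial.transform import Rotation as Ro
    s=robot.read_state();R=np.array(s["tcp_rot"]);a=np.radians(yawdeg)
    yt=np.array([np.sin(a),np.cos(a),0]);zt=np.array([0,0,-1.]);T=np.column_stack([np.cross(yt,zt),yt,zt])
    print("t",round(s["time"],2),"d",np.round(R.T@(np.array([x,y,z])-s["ee_pos"])*1000,1),"r",np.round(Ro.from_matrix(R.T@T).as_rotvec(),3),
      "p",np.round(s["ee_pos"]*1000,1),"F",np.round(s["force"],1),"M",np.round(s["wrist_torque"],2),"w",round(s["width"]*1000,1),"g",round(s["grip_force"],1))
E
python3 -c "
from h import *
go(.536,-.211,.17,16.8)"
python3 -m crank '[[-0.4,-45,-43,10,0,0,-0.03],[-0.4,-87,-84,20,0,0,-0.08],[-0.4,-130,-125,30,0,0,-0.12],[-0.4,-174,-167,40,0,0,-0.169],[-0.4,-217,-208,50,0,0,-0.169],[-0.4,-260,-250,60,0,0,-0.169],[-0.4,-304,-292,60,0,0,-0.169],[-0.4,-348,-333,60,0,0,-0.169],[-0.4,-391,-375,60,0,0,-0.169],[-0.4,-420,-405,60,0,0,-0.169]]'
python3 -c "
from h import *
go(.536,-.211,.17,16.8)"
```

```text
t 0.2 d [-573.9 -549.1   61.2] r [-0.001 -0.    -0.17 ] p [267.7 536.6 230.6] F [-0.7 -0.3 -0.9] M [-0.03 -0.    0.05] w 85.6 g 0.0
time: 1.45
ee_pos: [0.4633, -0.0155, 0.1714]
tcp_rot: [[-0.957, 0.291, 0.0], [0.291, 0.957, -0.0], [-0.0, -0.0, -1.0]]
force: [0.2, 1.0, 1.1]
width: 0.06
grip_force: 0.0
t 1.45 d [-126.5 -165.8    1.5] r [-0.     0.    -0.002] p [463.3 -15.5 171.4] F [0.2 1.  1.1] M [-0.02  0.    0.  ] w 60.0 g 0.0
```

```bash
python3 -m crank '[[-0.4,-38,-49,0,0,0,0],[-0.4,-76,-99,0,0,0,0],[-0.4,-110,-145,0,0,0,0],[-0.4,-126,-166,0,0,0,0],[-0.4,-126,-166,0,0,0,0],[-0.4,-126,-166,0,0,0,0]]'
python3 -c "
from h import *
go(.536,-.211,.053,16.8)
f=cam('wrist');cv2.imwrite('pics/w1.png',f['frame'])
a=np.array([.0,.082]);d=np.array([np.sin(np.radians(16.8)),np.cos(np.radians(16.8))])
for k in(-.082,.082):
  p=np.array([.536+k*d[0],-.211+k*d[1],.045]);print(cv2.projectPoints(p.reshape(1,3),cv2.Rodrigues(np.array(f['R']))[0],np.array(f['t']),np.array(f['camera_matrix']),np.array(f['dist']))[0])"
```

```text
time: 2.2
ee_pos: [0.535, -0.2077, 0.1709]
tcp_rot: [[-0.957, 0.29, -0.001], [0.29, 0.957, 0.001], [0.001, 0.0, -1.0]]
force: [-0.0, -0.2, -0.0]
width: 0.0597
grip_force: 0.0
t 2.2 d [ -2.   -2.9 117.9] r [ 0.    -0.001 -0.001] p [ 535.  -207.7  170.9] F [-0.  -0.2 -0. ] M [ 0.01 -0.02  0.02] w 59.7 g 0.0
[[[158.90682586 180.52802908]]]
[[[343.19181475 180.16941139]]]
```

View pics/w1.png

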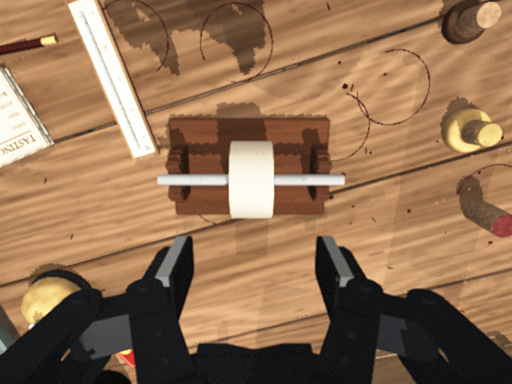

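The wrist view shows the axle tips at (158,180) and (345,180), within 2 px of my prediction, and the reel centred. I'll descend and grip.

```bash
python3 -m crank '[[-0.4,-2,-3,30,0,0,0],[-0.4,-2,-3,70,0,0,0],[-0.4,-2,-3,98,0,0,0],[-0.4,-2,-3,110,0,0,0],[-0.4,-2,-3,117,0,0,0],[-0.4,-2,-3,117,0,0,0],[0.8,-2,-3,117,0,0,0],[0.8,-2,-3,117,0,0,0],[0.8,-2,-3,117,0,0,0],[0.8,-2,-3,117,0,0,0]]'
python3 -c "
from h import *
go(.536,-.211,.2,16.8)"
```

```text
time: 3.5
ee_pos: [0.5374, -0.2122, 0.0559]
tcp_rot: [[-0.957, 0.29, 0.002], [0.29, 0.957, -0.001], [-0.002, -0.0, -1.0]]
force: [-1.4, 2.2, 5.7]
width: 0.0335
grip_force: 60.7
t 3.5 d [   1.3    0.8 -144.1] r [-0.     0.002 -0.001] p [ 537.4 -212.2   55.9] F [-1.4  2.2  5.7] M [0.19 0.22 0.02] w 33.5 g 60.7
```

```bash
python3 -m crank '[[0.8,0,0,-10,0,0,0],[0.8,0,0,-35,0,0,0],[0.8,0,0,-75,0,0,0],[0.8,0,0,-110,0,0,0],[0.8,0,0,-120,0,0,0],[0.8,0,0,-120,0,0,0],[0.8,0,0,-120,0,0,0]]'
python3 -c "
from h import *
go(.583,.222,.17,12.4)"
```

```text
time: 4.38
ee_pos: [0.5354, -0.2113, 0.1721]
tcp_rot: [[-0.957, 0.29, -0.003], [0.29, 0.957, 0.001], [0.003, 0.001, -1.0]]
force: [0.6, -0.7, -2.3]
width: 0.0336
grip_force: 59.9
t 4.38 d [ 79.9 428.5   2.6] r [ 0.001 -0.003 -0.077] p [ 535.4 -211.3  172.1] F [ 0.6 -0.7 -2.3] M [ 0.01 -0.06 -0.02] w 33.6 g 59.9
```

```bash
python3 -m crank '[[0.8,6,30,0,0,0,0],[0.8,15,80,0,0,0,-0.02],[0.8,25,135,0,0,0,-0.04],[0.8,35,190,0,0,0,-0.077],[0.8,45,245,0,0,0,-0.077],[0.8,55,300,0,0,0,-0.077],[0.8,66,355,0,0,0,-0.077],[0.8,75,400,0,0,0,-0.077],[0.8,80,425,0,0,0,-0.077],[0.8,80,428,0,0,0,-0.077]]'
python3 -m crank '[[0.8,0,0,0,0,0,0],[0.8,0,0,0,0,0,0]]'
python3 - <<'E'
from h import *
go(.583,.222,.1,12.4)
I=[]
for n,(x,y) in(("scene",(145,90)),("side",(245,85)),):
    f=cam(n)["frame"];I.append(cv2.resize(f[y:y+120,x:x+100],None,fx=4,fy=4,interpolation=cv2.INTER_CUBIC))
cv2.imwrite("pics/z2.png",np.hstack(I));cv2.imwrite("pics/w2.png",cam("wrist")["frame"])
E
```

```text
time: 5.62
ee_pos: [0.5825, 0.2226, 0.1719]
tcp_rot: [[-0.977, 0.213, -0.003], [0.213, 0.977, -0.001], [0.003, -0.001, -1.0]]
force: [-0.2, 0.6, -1.9]
width: 0.0333
grip_force: 60.1
time: 5.88
ee_pos: [0.5837, 0.2197, 0.1737]
tcp_rot: [[-0.976, 0.216, -0.001], [0.216, 0.976, -0.001], [0.001, -0.001, -1.0]]
force: [0.1, -1.2, -2.2]
width: 0.034
grip_force: 60.1
t 5.88 d [ 1.1  2.1 73.7] r [-0.001 -0.001 -0.002] p [583.7 219.7 173.7] F [ 0.1 -1.2 -2.2] M [ 0.02 -0.01  0.06] w 34.0 g 60.1
```

View pics/z2.png

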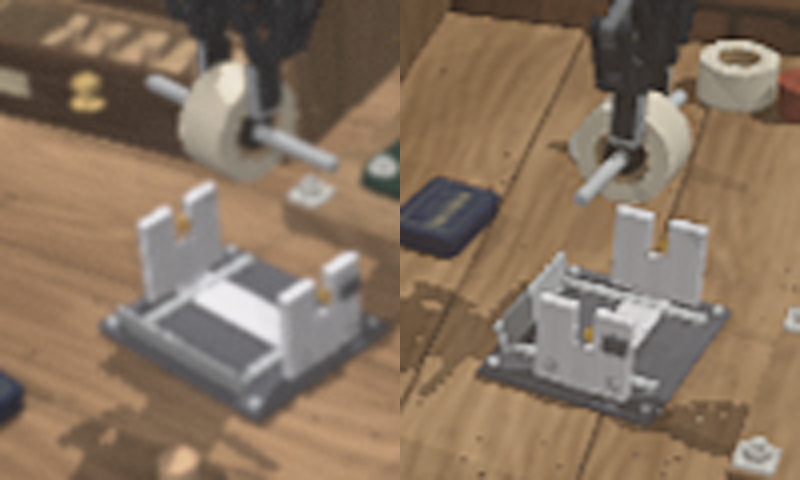

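View pics/w2.png

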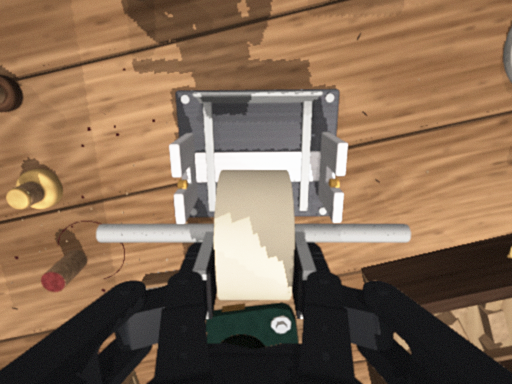

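The wrist view shows both slots clearly, left at about (183,184) and right at about (335,183), with the axle along row 233. I'll zoom in for exact picks.

```bash
python3 - <<'E'
import cv2,numpy as np
f=cv2.imread("pics/w2.png");g=lambda x,y,w,h:cv2.resize(f[y:y+h,x:x+w],None,fx=8,fy=8,interpolation=cv2.INTER_CUBIC)
cv2.imwrite("pics/z3.png",np.hstack([g(160,160,50,70)[:,:400],g(310,160,50,70)]))
E
```

```text
(no output)
```

View pics/z3.png

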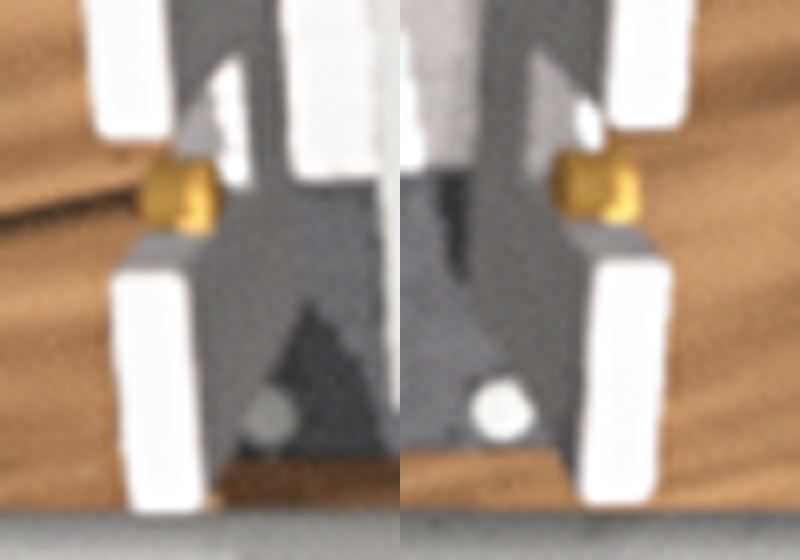

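```bash
python3 - <<'E'
from h import *
w=cam("wrist");s=cam("scene");d=cam("side")
L=lambda x,y:(160-.44+x/8,160-.44+y/8)
R=lambda x,y:(310-.44+(x-400)/8,160-.44+y/8)
P=[onz(w,p,.073) for p in(L(135,138),L(153,268),R(648,130),R(628,262))]
for p in P:print(np.round(p*1000,1))
l=(P[0]+P[1])/2;r=(P[2]+P[3])/2;v=l-r
print("slots",l,r,(l+r)/2,np.linalg.norm(v),np.degrees(np.arctan2(v[0],v[1])),[np.linalg.norm(P[0]-P[1]),np.linalg.norm(P[2]-P[3])])
S=lambda x,y:(145-.375+x/4,90-.375+y/4);D=lambda x,y:(245-.375+(x-400)/4,85-.375+y/4)
for tip in([(s,S(150,82)),(d,D(680,97)),(w,(98,233))],[(s,S(333,161)),(d,D(584,197)),(w,(409,233))]):
    print(tri(tip),tri(tip[:2]),onz(w,tip[2][1],.163))
go(.583,.222,.1,12.4)
E
```

```text
[562.3 160.5  73. ]
[575.9 158.3  73. ]
[590.2 289.7  73. ]
[603.7 285.8  73. ]
slots [0.56910965 0.15936544 0.073     ] [0.59697117 0.28774654 0.073     ] [0.58304041 0.22355599 0.073     ] 0.13136960519381166 -167.7554357928874 [np.float64(0.01384582112340635), np.float64(0.014035349167914043)]
[0.56021733 0.21412386 0.21421105] [0.59924406 0.30138479 0.16234022] [0.5635576  0.13846462 0.163     ]
[0.58367826 0.22259572 0.14848689] [0.56536792 0.14203483 0.16533285] [0.59988349 0.30135663 0.163     ]
t 6.17 d [ 1.3  1.2 74.5] r [ 0.     0.    -0.001] p [583.9 220.5 174.5] F [ 0.  -0.1 -1.7] M [-0.01 -0.05 -0.04] w 34.0 g 60.1
```

Slots mid-point is (583.0, 223.6) mm at yaw 12.2° and the slots measure 14 mm, so the fix is good. The held axle is at about (582, 220.5). I'll descend to just above the cheeks, then feel downward.

```bash
python3 -m crank '[[0.8,0,2,25,0,0,0],[0.8,0,2,55,0,0,0],[0.8,0,2,72,0,0,0],[0.8,0,2,80,0,0,0],[0.8,0,2,80,0,0,0],[0.8,0,2,80,0,0,0]]'
python3 -m crank '[[0.8,0,0,2,0,0,0],[0.8,0,0,4,0,0,0],[0.8,0,0,6,0,0,0],[0.8,0,0,8,0,0,0],[0.8,0,0,10,0,0,0],[0.8,0,0,10,0,0,0]]'
python3 - <<'E'
from h import *
go(.584,.2225,.08,12.3)
I=[]
for n,(x,y) in(("scene",(160,110)),("side",(255,110)),):
    f=cam(n)["frame"];I.append(cv2.resize(f[y:y+90,x:x+80],None,fx=5,fy=5,interpolation=cv2.INTER_CUBIC))
cv2.imwrite("pics/z4.png",np.hstack(I))
E
```

```text
time: 6.92
ee_pos: [0.5851, 0.2232, 0.0957]
tcp_rot: [[-0.977, 0.215, 0.002], [0.215, 0.977, 0.001], [-0.002, 0.001, -1.0]]
force: [0.8, -0.9, -1.2]
width: 0.0339
grip_force: 60.2
time: 7.68
ee_pos: [0.5841, 0.2229, 0.084]
tcp_rot: [[-0.977, 0.215, -0.0], [0.215, 0.977, -0.0], [0.0, -0.0, -1.0]]
force: [0.4, -0.4, -1.7]
width: 0.0337
grip_force: 60.1
t 7.67 d [ 0.  -0.4  4. ] r [-0.    -0.    -0.002] p [584.1 222.9  84. ] F [ 0.4 -0.4 -1.7] M [-0.   -0.04 -0.02] w 33.7 g 60.1
```

View pics/z4.png

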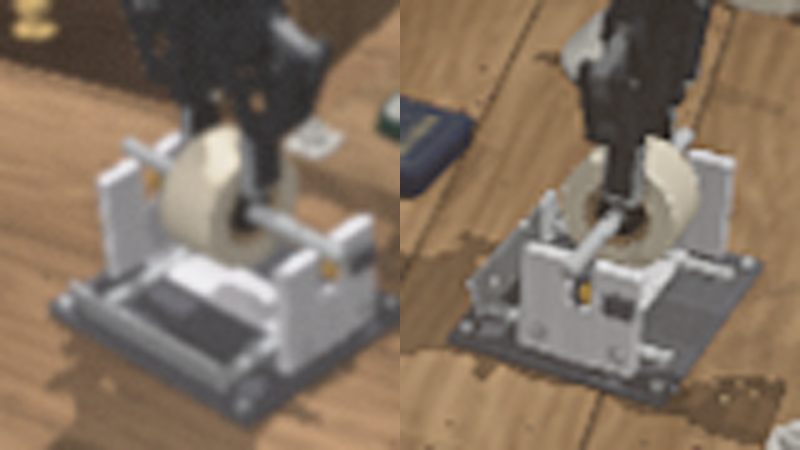

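The axle ends are entering both slot mouths with no contact force. I'll lower to just above the rollers, then feel for the -x wall.

```bash
python3 -m crank '[[0.8,0,0,3,0,0,0],[0.8,0,0,5,0,0,0],[0.8,0,0,7,0,0,0],[0.8,0,0,8,0,0,0],[0.8,0,0,8,0,0,0],[0.8,0,0,8,0,0,0]]'
python3 -c "
from h import *
go(.584,.2225,.08,12.3)"
python3 -m crank '[[0.8,0.5,0,0,0,0,0],[0.8,1,0,0,0,0,0],[0.8,1.5,0,0,0,0,0],[0.8,1.5,0,0,0,0,0]]'
python3 -c "
from h import *
go(.584,.2225,.08,12.3)"
```

```text
time: 8.52
ee_pos: [0.5843, 0.2229, 0.0764]
tcp_rot: [[-0.977, 0.215, 0.0], [0.215, 0.977, 0.0], [-0.0, 0.0, -1.0]]
force: [0.2, -0.6, -1.0]
width: 0.0338
grip_force: 60.1
t 8.53 d [ 0.2 -0.5 -3.6] r [ 0.     0.    -0.002] p [584.3 222.9  76.4] F [ 0.2 -0.6 -1. ] M [-0.02 -0.01 -0.  ] w 33.8 g 60.1
time: 9.02
ee_pos: [0.5836, 0.2231, 0.0766]
tcp_rot: [[-0.977, 0.215, 0.002], [0.215, 0.977, -0.0], [-0.002, 0.0, -1.0]]
force: [5.5, -1.4, -4.1]
width: 0.0333
grip_force: 60.0
t 9.03 d [-0.5 -0.5 -3.4] r [ 0.     0.002 -0.002] p [583.6 223.1  76.6] F [ 5.5 -1.4 -4.1] M [-0.06 -1.06  0.36] w 33.3 g 60.0
```

It touches the -x wall (+5.5 N in x). I'll back off slightly and press down past the rollers.

```bash
python3 -m crank '[[0.8,-0.7,0,2,0,0,0],[0.8,-0.7,0,4,0,0,0],[0.8,-0.7,0,6,0,0,0],[0.8,-0.7,0,7.5,0,0,0],[0.8,-0.7,0,9,0,0,0],[0.8,-0.7,0,9,0,0,0]]'
python3 -c "
from h import *
go(.584,.2225,.056,12.3)"
python3 -m crank '[[0.8,0,0,1,0,0,0],[0.8,0,0,2,0,0,0],[0.8,0,0,3,0,0,0],[0.8,0,0,4,0,0,0],[0.8,0,0,4,0,0,0]]'
python3 -c "
from h import *
go(.584,.2225,.056,12.3)"
```

```text
time: 9.78
ee_pos: [0.5837, 0.2235, 0.0684]
tcp_rot: [[-0.977, 0.214, 0.001], [0.214, 0.977, 0.0], [-0.001, 0.001, -1.0]]
force: [-0.3, -0.1, 6.8]
width: 0.0334
grip_force: 61.7
t 9.78 d [-0.5 -0.9 12.4] r [ 0.001  0.001 -0.001] p [583.7 223.5  68.4] F [-0.3 -0.1  6.8] M [-0.3   0.13  0.54] w 33.4 g 61.7
time: 10.4
ee_pos: [0.5836, 0.2236, 0.0641]
tcp_rot: [[-0.977, 0.214, 0.001], [0.214, 0.977, 0.0], [-0.001, 0.001, -1.0]]
force: [1.2, 0.1, 5.0]
width: 0.0337
grip_force: 61.6
t 10.4 d [-0.6 -1.   8.1] r [ 0.001  0.001 -0.001] p [583.6 223.6  64.1] F [1.2 0.1 5. ] M [-0.27  0.03  0.55] w 33.7 g 61.6
```

```bash
python3 -m crank '[[0.8,0,0,1,0,0,0],[0.8,0,0,2,0,0,0],[0.8,0,0,3,0,0,0],[0.8,0,0,4,0,0,0],[0.8,0,0,5,0,0,0],[0.8,0,0,5,0,0,0]]'
python3 -c "
from h import *
go(.584,.2225,.056,12.3)"
python3 -m crank '[[0.8,0,0,1,0,0,0],[0.8,0,0,2,0,0,0],[0.8,0,0,3,0,0,0],[0.8,0,0,3.5,0,0,0],[0.8,0,0,3.5,0,0,0]]'
python3 -c "
from h import *
go(.584,.2225,.056,12.3)"
```

```text
time: 11.15
ee_pos: [0.5837, 0.2231, 0.058]
tcp_rot: [[-0.977, 0.215, 0.0], [0.215, 0.977, 0.0], [-0.0, 0.0, -1.0]]
force: [5.2, 1.9, -0.7]
width: 0.0338
grip_force: 60.6
t 11.15 d [-0.5 -0.5  2. ] r [ 0.     0.    -0.002] p [583.7 223.1  58. ] F [ 5.2  1.9 -0.7] M [ 0.05 -0.84  0.5 ] w 33.8 g 60.6
time: 11.78
ee_pos: [0.5841, 0.223, 0.0572]
tcp_rot: [[-0.976, 0.216, 0.001], [0.216, 0.976, 0.0], [-0.001, 0.0, -1.0]]
force: [-3.5, -3.1, 17.5]
width: 0.0335
grip_force: 62.9
t 11.78 d [-0.  -0.5  1.2] r [ 0.     0.001 -0.003] p [584.1 223.   57.2] F [-3.5 -3.1 17.5] M [-0.6   0.77  0.1 ] w 33.5 g 62.9
```

```bash
python3 - <<'E'
from h import *
I=[]
for n,(x,y,w,h) in(("scene",(165,120,80,70)),("side",(260,120,80,70))):
    f=cam(n)["frame"];I.append(cv2.resize(f[y:y+h,x:x+w],(400,350),interpolation=cv2.INTER_CUBIC))
f=cam("wrist")["frame"]
cv2.imwrite("pics/z5.png",np.vstack([np.hstack(I),cv2.resize(f[120:245,56:456],(800,250))]))
E
```

```text
(no output)
```

View pics/z5.png

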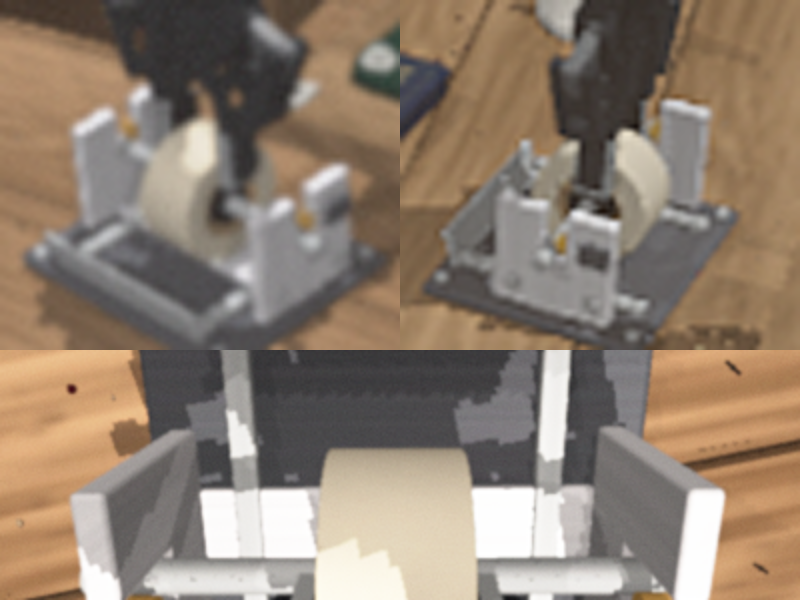

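The axle is below both rollers, it looks level, and the reel (columns 316 to 476) is centred between the cheeks. I'll ease the load, then open, and check that both ends are down before withdrawing.

```bash
python3 -m crank '[[0.8,0,0,-0.7,0,0,0],[0.8,0,0,-1.5,0,0,0],[0.8,0,0,-1.5,0,0,0]]'
python3 -c "
from h import *
go(.584,.2225,.056,12.3)"
python3 -m crank '[[0.2,0,0,-1.5,0,0,0],[-0.2,0,0,-1.5,0,0,0],[-0.4,0,0,-1.5,0,0,0],[-0.4,0,0,-1.5,0,0,0],[-0.4,0,0,-1.5,0,0,0],[-0.4,0,0,-1.5,0,0,0]]'
python3 -c "
from h import *
go(.584,.2225,.15,12.3)"
```

```text
time: 12.3
ee_pos: [0.5839, 0.223, 0.0573]
tcp_rot: [[-0.976, 0.216, 0.001], [0.216, 0.976, 0.0], [-0.001, 0.0, -1.0]]
force: [1.6, -1.8, 7.6]
width: 0.0338
grip_force: 61.6
t 12.3 d [-0.2 -0.5  1.3] r [ 0.     0.001 -0.003] p [583.9 223.   57.3] F [ 1.6 -1.8  7.6] M [-0.2 -0.2  0.3] w 33.8 g 61.6
time: 13.05
ee_pos: [0.5834, 0.2231, 0.0577]
tcp_rot: [[-0.977, 0.215, -0.0], [0.215, 0.977, 0.0], [0.0, -0.0, -1.0]]
force: [-0.2, 0.2, -0.1]
width: 0.06
grip_force: 0.0
t 13.05 d [ -0.7  -0.5 -92.3] r [-0.    -0.    -0.002] p [583.4 223.1  57.7] F [-0.2  0.2 -0.1] M [0.02 0.01 0.03] w 60.0 g 0.0
```

```bash
python3 -m crank '[[-0.4,0,0,-10,0,0,0],[-0.4,0,0,-30,0,0,0],[-0.4,0,0,-70,0,0,0],[-0.4,0,0,-115,0,0,0],[-0.4,0,0,-140,0,0,0],[-0.4,0,0,-150,0,0,0],[-0.4,0,0,-150,0,0,0]]'
python3 - <<'E'
from h import *
I=[];B=[]
for n,(x,y,w,h) in(("scene",(165,120,80,70)),("side",(260,120,80,70))):
    f=cam(n)["frame"];cv2.imwrite(f"pics/{n}9.png",f);I.append(cv2.resize(f[y:y+h,x:x+w],(400,350),interpolation=cv2.INTER_CUBIC))
f=cam("wrist");g=f["frame"];a=np.radians(12.24);yv=np.array([np.sin(a),np.cos(a),0])
for k in(-.082,.082):
  p=np.array([.583,.2236,.045])+k*yv
  print(np.round(cv2.projectPoints(p.reshape(1,3),cv2.Rodrigues(np.array(f['R']))[0],np.array(f['t']),np.array(f['camera_matrix']),np.array(f['dist']))[0].ravel(),1))
cv2.imwrite("pics/w9.png",g)
cv2.imwrite("pics/z6.png",np.vstack([np.hstack(I),cv2.resize(g[120:245,56:456],(800,250))]))
E
```

```text
time: 13.92
ee_pos: [0.5839, 0.2232, 0.2089]
tcp_rot: [[-0.977, 0.215, 0.002], [0.215, 0.977, 0.0], [-0.002, 0.001, -1.0]]
force: [0.7, -0.1, 0.3]
width: 0.0601
grip_force: 0.0
[172.9 169.1]
[337.5 168.4]
```

View pics/z6.png

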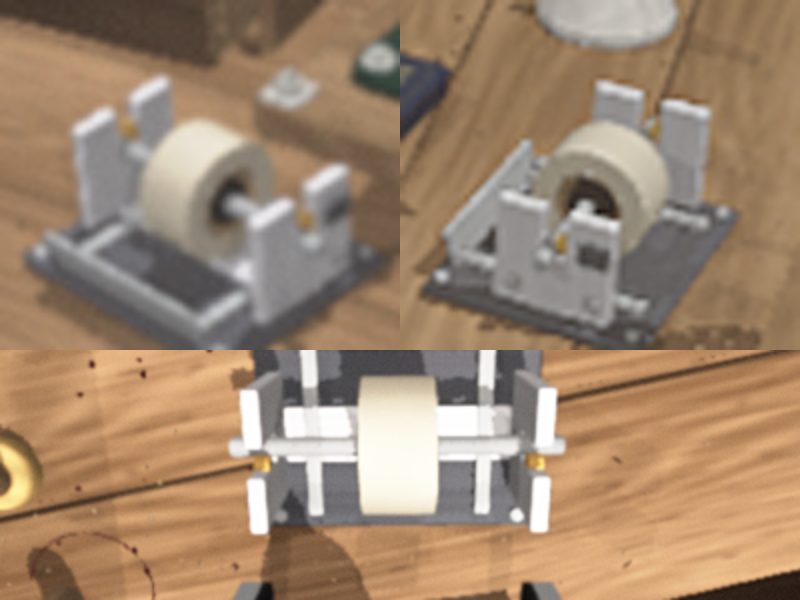

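```bash
python3 - <<'E'
from h import *
s=cam("scene");d=cam("side");w=cam("wrist")
print(tri([(s,(165-.4+312/5,120-.4+240/5)),(d,(260-.4+148/5,120-.4+257/5))]))
a=np.radians(12.24);yv=np.array([np.sin(a),np.cos(a),0])
# where would +y axle (inner-visible) near cheek inner face project if home / 15 mm high
for z in(.045,.060):
  for k in(.062,-.082):
    p=np.array([.582,.2235,z])+k*yv
    for f,n,o in((s,"scene",(165,120)),(d,"side",(260,120))):
      q=cv2.projectPoints(p.reshape(1,3),cv2.Rodrigues(np.array(f['R']))[0],np.array(f['t']),np.array(f['camera_matrix']),np.array(f['dist']))[0].ravel()
      print(z,k,n,np.round((q-o)*5+(0 if n=="scene" else np.array([400,0])),0))
E
```

```text
[0.56717404 0.14990314 0.04874334]
0.045 0.062 scene [127. 148.]
0.045 0.062 side [642. 143.]
0.045 -0.082 scene [318. 249.]
0.045 -0.082 side [538. 268.]
0.06 0.062 scene [125. 125.]
0.06 0.062 side [644. 121.]
0.06 -0.082 scene [317. 225.]
0.06 -0.082 side [539. 244.]
```

```bash
python3 -c "
from rig import finish_job
print(finish_job())"
```

```text
the job is handed in; nothing more can be done
None
```

The reel is loaded: both axle ends are past the catches and look level on the slot bottoms within camera accuracy, with the reel about midway between the cheeks. The gripper is clear, the stoppers, cork and ramekin were left alone, and I handed the job in at about 14 s with no result shown.

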